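# Lid off the hook and onto the dice box

### The arm

A 6-joint arm with a two-finger parallel gripper is mounted at the origin on the work surface. World frame = base frame: x ahead of the robot, y to its left, z up, the work surface at z = 0. Lengths are in m, angles in degrees, forces in N, time in s.
With the tool pointing down it reaches from about 0.3 to 0.75 m from the base axis. Payload 8.5 kg.
Tool frame: the origin (TCP) lies at the very end of the fingers, on their centre line; the grasp point (between the pads) lies env.pinch_z behind it (env.pinch_z is the distance from the TCP to the grasp point, in m); z points along the fingers, y is the line along which they close (so a half turn about z gives the same grasp; the last joint's range is limited). The gripper opens to 85 mm and grips with 20 to 120 N. Pads are 22 mm wide; open, the fingers measure 114 mm over their backs; the gripper's body (76 mm by 85 mm) begins 54 mm behind the grasp point. The pads swing forward as they close: fully open they stand 13 mm farther back than shut.
Start: joints at [56.305, 21.807, 74.336, -0, 83.858, -12.336], TCP at [0.2, 0.512, 0.231] pointing down, gripper open.
Joint ranges: [-178.18, 178.18], [-50.72, 133.34], [12.68, 142.11], [-81.47, 261.47], [9.98, 163.14], [-165.26, 165.26]. Speed limits (degrees/s): [136.94, 136.94, 180, 180, 180, 180].

### API

Orientations are given as a 3x3 rotation matrix whose columns are the frame's x, y, z axes.
In Python, from rig import telemetry, get_image, env gives the robot as it stands. The module is installed in compiled form; this text tells all that it offers.
- The arm moves only by the tool apply_moves, never from a script. Its argument "series" is a list of rows, each a list of 7 numbers: the shift along the tool's x, y, z in mm, then the turn, a rotation vector about the tool's x, y, z in degrees, then the opening, from 0 (shut) to 1 (fully open). A call has 1 to 12 rows; each row shifts and turns the commanded pose from where the row before left it, along the tool's axes as they then stand; what a row does not reach is not made up. A row lasts 1/8 s, in which the tool goes at most 62.5 mm and 10.7 degrees, less where a joint would pass 70% of its speed; a pose out of reach is approached as far as the arm can. A call with a gripper value outside its range is refused whole. The fingers move at their own pace and stop on an object; "grip_force" is the grip in N (left out, the last holds). Time passes only in rows, so rows that do not move let the fingers close. It gives the time, the measured TCP pose, the force, the opening and the grip force at its end, in the units of the state.
- telemetry.observe(): the state, without advancing time (a new reading comes with each control period).
- get_image(name): name is "scene" or "top"; returns a dict with "frame" (420x560x3 uint8, red, green, blue), "z_map" (420x560 float32, m along the optical axis (not along the pixel's ray), 0 where there is no reading), "vertical_fov" (degrees; the focal length in pixels is half the picture's height over the tangent of half this angle, whatever the lens; pixels are square), "cx", "cy" (the principal point, pixels), "eye" and "attitude" of the camera in the world. Camera axes: x right, y up, looking along -z (the intrinsics and any distortion apply to the point x, -y, -z); pixel columns grow to the right and rows downward; lengths in m; the calibration is good to about 2 mm. A picture is of the moment at which its call begins.
- env.close_job(): hands the job in; it is judged then, once.
The state is a dict: "time_s": time; "q": joint angles; "qvel": joint speeds; "joint_efforts": joint torques, N m; "position": TCP position; "tool_rot": TCP orientation; "ft_force": force on the tool from outside, world axes, zero at the start; "wrist_torque": the same for the moment, N m; "grip_width": finger opening in m; "gripper_force": force on a finger pad.
Only numpy, scipy, OpenCV 4.12 (cv2) and the standard library are available. Lean on these libraries where they do the work, as an engineer would, in place of code of your own. Each camera call takes 0.05 s, during which the arm holds its last target. There are 200 camera calls.

### The job

Lift the plywood lid up and off its hook and lay it flat on the cork-topped lazy susan, letting go of it there. Then take it up again and close the steel dice box with it: tuck the lid's plain (unslotted) end under the box's lip as far as it goes and lower the slotted end until the lid lies flat on the box, straight and inside the low stop. Do not shove or tip the blue glass die.

Things in the scene. Friction and masses are not known exactly. Their poses are not given: they have to be found in the camera images.
- lid_center (a point): Centre of the dice box's lid: a flat plywood panel 140 mm long, 64 wide, 8 thick, about 0.1 kg, both faces alike, a slot near one end. Its z axis runs along the length towards the slotted end, y across the width, x through the thickness. At the start it hangs upright on the hook, slotted end up, this point 120 mm above the shelf top, a face towards the hook's open end.
- lid_slot (a point): Centre of the lid's slot, a rectangular through hole 24 mm along the lid by 26 mm across, 32 mm from the lid's centre. Axes as lid_center.
- lid_plain_edge (a point): Middle of the edge at the lid's plain (unslotted) end, half-way through the thickness, 70 mm from the lid's centre. Axes as lid_center.
- lid: The same lid again, as a  same point and axes as lid_center.
- hook_peg (a point): Fixed brass hook stand: point on the axis of its level 8 mm round arm where the lid hangs, 160 mm above the shelf top. x points along the arm back to the post (14 mm thick, 80 mm behind, top 164 mm above the shelf top), z up. Foot plate: 0 to 110 mm back, 60 mm to each side, 8 mm thick.
- hook_tip (a point): Top of the hook's upturned blunt tip, 21 mm in front of hook_peg and 8 mm above the top of the arm; the arm turns up from 14 mm in front. With the lid raised 9 to 15 mm the slot clears the tip and the lid comes off towards the stand's -x. Axes as hook_peg.
- susan_top (a point): Centre of the top of the lazy susan, a round cork-topped plate 190 mm across, 30 mm above the shelf top. The plate can turn stiffly; its foot is fixed. z up; x and y may point anywhere.
- box_seat (a point): Fixed steel dice box, 154 mm long, 56 wide. This is the middle of the seat level, 50 mm above the shelf top: the tops of the long side walls, on which the lid's underside rests, overhanging each side by 4 mm. x runs along the length to the end with the retaining lip, y across, z up. The end wall under the lip has its inner face at x = +72 mm.
- box_lip (a point): Middle of the lip's free lower edge: 58 mm along x from box_seat, 13 mm above the seat level. The lip runs from here to the box's end and is 4 mm thick. Upright cheeks 34.5 mm to each side of the middle, x = 45 to 77 mm from box_seat, reach from 14 mm below the seat level to the lip. Axes as box_seat.
- box_stop (a point): Middle of the top inner edge of the low stop at the other end: 72 mm from box_seat along -x, 6 mm above the seat level. Between stop and lip are 130 mm, so the 140 mm lid must go in tilted, one edge under the lip first; seated, it has 4 mm play lengthwise. Axes as box_seat.
- die: Blue glass die, 60 mm cube, loose bystander; origin at the centre of its underside.
Mind the look-alikes: they are no part of the job. What is shaped like the part that bears susan_top but purple or turquoise is not meant.

How it is judged (in metres and radians):
On the way, in this order (a step that is already met when the one before it is completed fails the run):
1. the lid has been lifted off the hook in the gripper (horizontal distance between lid_center and hook_peg above 0.05 m and contact force between the fingers and lid above 0.3 N and height (world z) of lid_center above 0.06 m), for 0.2 s.
2. the lid lies flat and released on the lazy susan (angle between lid_center's own z axis and vertical between 1.5 and 1.64 rad and contact force between the fingers and lid below 0.05 N and linear speed of lid below 0.02 m/s and angular speed of lid below 0.1 rad/s and horizontal distance between lid_center and susan_top below 0.07 m and height (world z) of lid_center between 0.028 and 0.04 m), for 0.2 s.
At the end, for the whole second after the job is handed in: The lid lies released and at rest on the dice box: its plain edge under the lip, at 64 mm or more along the box from its middle (the end wall is at 72 mm), its underside within about 3 mm of the seat level, level to 0.04 rad, within 6 mm of the middle sideways and straight to 0.07 rad (x of lid_plain_edge in the frame of box_seat between 0.064 and 0.075 m and z of lid_center in the frame of box_seat between 0.001 and 0.0065 m and y of lid_center in the frame of box_seat between -0.006 and 0.006 m and angle between the x axis of lid_center and the z axis of box_seat, either way round below 0.04 rad and angle between the z axis of lid_center and the x axis of box_seat, either way round below 0.07 rad and contact force between the fingers and lid below 0.05 N and linear speed of lid below 0.02 m/s and angular speed of lid below 0.1 rad/s); the robot touches nothing.
It fails at once if the die is shoved more than 30 mm or tipped (distance of die from where it was at the start of the episode above 0.03 m or angle between die's own z axis and vertical above 0.4 rad).
It also fails if it takes over 72 s, if anything falls off the work surface, if the arm or the gripper's body presses on something with over 40 N, if the wrist force passes 120 N, or if a joint passes its speed limit or range.

## Working session

There is one attempt and no reset: what is moved stays moved. The work goes in short steps, Python scripts to look and compute and a tool call to move; the robot and the scene stay as the last step left them, time stands still between calls to the robot, and variables do not carry over. Pictures are saved under pics/ and viewed, at most 10 in all, crops included, and the job is handed in when it is done.

Besides the shell and the picture viewer there is one more tool, called after "Emit:" as name([rows], argument=value, ...), one row to a line, values as JSON. apply_moves: Moves the arm, as the interface text tells. Its arguments: {"type":"object","properties":{"series":{"type":"array"},"grip_force":{"type":"number"}},"required":["series"]}

```bash
mkdir -p pics; cat > h.py <<'E'
import numpy as np, cv2
from rig import telemetry, get_image, env
def cam(n):
    d=get_image(n); h=d["frame"].shape[0]
    d["f"]=h/2/np.tan(np.radians(d["vertical_fov"])/2); return d
def pts(d):
    z=d["z_map"]; v,u=np.mgrid[:z.shape[0],:z.shape[1]]
    p=np.stack([(u-d["cx"])/d["f"]*z,-(v-d["cy"])/d["f"]*z,-z],-1)
    return p@np.array(d["attitude"]).T+np.array(d["eye"])
def save(n,im): cv2.imwrite("pics/"+n,cv2.cvtColor(im,cv2.COLOR_RGB2BGR))
E
python3 - <<'E'
from h import *
for n in("scene","top"):
    d=cam(n); save(n+"0.png",d["frame"]); np.savez(n+"0.npz",p=pts(d),im=d["frame"],z=d["z_map"])
    print(n,{k:np.round(v,4) for k,v in d.items() if k not in("frame","z_map")},d.keys())
print(env.pinch_z,telemetry.observe())
E
```

```text
scene {'vertical_fov': np.float64(55.2785), 'cx': np.float64(277.9815), 'cy': np.float64(206.7985), 'eye': array([1.1852, 0.3415, 0.9462]), 'attitude': array([[-4.644e-01, -6.396e-01,  6.126e-01],
       [ 8.856e-01, -3.353e-01,  3.213e-01],
       [-2.000e-04,  6.917e-01,  7.222e-01]]), 'f': np.float64(401.0233)} dict_keys(['frame', 'z_map', 'vertical_fov', 'cx', 'cy', 'eye', 'attitude', 'f'])
top {'vertical_fov': np.float64(55.4975), 'cx': np.float64(277.4907), 'cy': np.float64(206.618), 'eye': array([0.3073, 0.0179, 1.1436]), 'attitude': array([[-0.0192,  0.9827, -0.1842],
       [-0.9993, -0.0132,  0.0338],
       [ 0.0308,  0.1848,  0.9823]]), 'f': np.float64(399.1656)} dict_keys(['frame', 'z_map', 'vertical_fov', 'cx', 'cy', 'eye', 'attitude', 'f'])
0.0187 {'time_s': 0.1, 'q': array([ 5.63036898e+01,  2.18368066e+01,  7.43806470e+01, -5.93395609e-04,
        8.38574460e+01, -1.23352904e+01]), 'qvel': array([ 0.13102916, -0.12036775, -0.15374213,  0.12898693, -0.04777675,
       -0.05545574]), 'joint_efforts': array([ 3.20260973e-03, -4.49219370e+01, -2.31657511e+01, -1.83044176e-04,
        3.66273365e-03, -1.73259031e-05]), 'position': array([0.20018097, 0.51198733, 0.23077516]), 'tool_rot': array([[-9.31304148e-01,  3.64241774e-01, -7.16680278e-04],
       [ 3.64242380e-01,  9.31303545e-01, -1.09332727e-03],
       [ 2.69211418e-04, -1.27926555e-03, -9.99999146e-01]]), 'ft_force': array([-1.02419901, -0.13576244, -0.58337863]), 'wrist_torque': array([-0.00740209, -0.058071  ,  0.03495584]), 'gripper_force': 0.0, 'grip_width': 0.08570941769496546}
```

View pics/scene0.png

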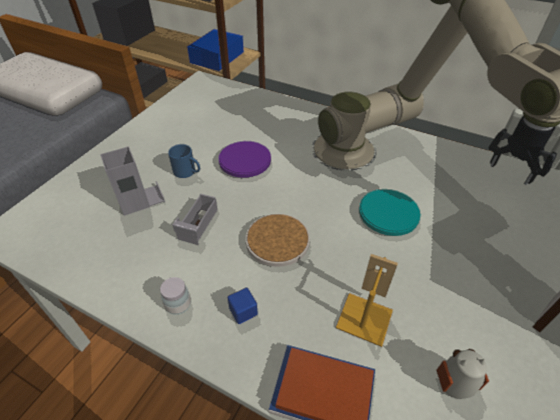

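View pics/top0.png

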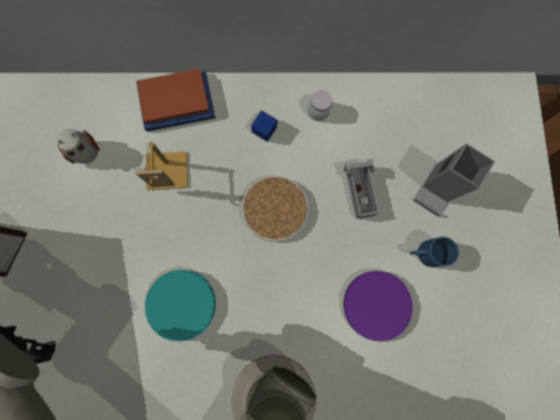

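Scene view: the lid is at (380,275), hanging on the brass hook (368,320). The cork susan is at (277,238), the open steel box at (197,218) and the blue die at (243,305).
Could be mistaken for the targets: the turquoise plate (390,212) and purple plate (245,158) for the susan, the tall grey bin (130,185) for the box, and the blue mug (183,160) for the die. By description I choose cork, the small open box with a lip, and the plywood panel on the brass hook. Next I measure these and check one close crop.

```bash
python3 - <<'E'
from h import *
S=np.load("scene0.npz");T=np.load("top0.npz")
def rep(n,q): print(n,len(q),"min",q.min(0).round(3),"max",q.max(0).round(3),"med",np.median(q,0).round(4))
for nm,D,boxes in(("S",S,dict(cork=(240,208,315,270),hook=(330,250,405,350),box=(165,190,225,250),die=(222,282,265,328))),("T",T,dict(cork=(235,170,315,245),hook=(135,135,195,195),box=(340,150,385,225),die=(245,105,285,145)))):
    p,im=D["p"],D["im"]; hsv=cv2.cvtColor(im,cv2.COLOR_RGB2HSV)
    for k,(a,b,c,d) in boxes.items():
        q=p[b:d,a:c].reshape(-1,3); h=hsv[b:d,a:c].reshape(-1,3); ok=D["z"][b:d,a:c].ravel()>0
        tab=q[ok&(abs(q[:,2])<.01)]
        print(nm,k,"table z",np.median(tab[:,2]).round(4) if len(tab) else None)
        if k=="cork":
            m=ok&(abs(q[:,2]-.03)<.006); qq=q[m]; (cc,r)=cv2.minEnclosingCircle(qq[:,:2].astype(np.float32)); print(" cork",np.round(cc,4),r,np.median(qq[:,2]),qq.mean(0))
        if k=="die":
            m=ok&(abs(q[:,2]-.06)<.006); print(" die",cv2.minAreaRect(q[m][:,:2].astype(np.float32)),np.median(q[m],0))
        if k=="box":
            for lo,hi in((.04,.053),(.053,.06),(.06,.08)):
                m=ok&(q[:,2]>lo)&(q[:,2]<hi); 
                if m.sum()>4: print(" box",lo,m.sum(),cv2.minAreaRect(q[m][:,:2].astype(np.float32)),np.median(q[m],0).round(4))
        if k=="hook":
            m=ok&(q[:,2]>.003)&(q[:,2]<.014); print(" foot",cv2.minAreaRect(q[m][:,:2].astype(np.float32)),np.median(q[m],0).round(4))
            m=ok&(q[:,2]>.05)&(q[:,2]<.25); rep(" high",q[m])
            np.save(nm+"hook.npy",np.c_[q[m],h[m]])
vis=cv2.hconcat([cv2.resize(S["im"][245:350,325:410],(400,494),interpolation=cv2.INTER_CUBIC),cv2.resize(S["im"][180:255,160:235],(400,494),interpolation=cv2.INTER_CUBIC)])
save("crop1.png",vis)
E
```

```text
S cork table z 0.0012
 cork [ 0.5161 -0.0127] 0.09637665748596191 0.03088178535784225 [ 0.52231792 -0.0101888   0.03074415]
S hook table z 0.0014
 foot ((0.5611178874969482, 0.2939958870410919), (0.3215055465698242, 0.2154732644557953), 22.585371017456055) [0.6337 0.2985 0.0081]
 high 1151 min [0.558 0.267 0.05 ] max [0.668 0.331 0.194] med [0.5833 0.3022 0.1363]
S box table z 0.0016
 box 0.04 273 ((0.5649242401123047, -0.2643469572067261), (0.15670888125896454, 0.07758194953203201), 8.65293025970459) [ 0.5639 -0.2617  0.048 ]
 box 0.053 95 ((0.5652236342430115, -0.2639313042163849), (0.1581750363111496, 0.07858689874410629), 7.909882545471191) [ 0.6059 -0.2651  0.0563]
 box 0.06 201 ((0.5740642547607422, -0.2729538679122925), (0.15393957495689392, 0.08144930005073547), 18.08078956604004) [ 0.632  -0.2524  0.0679]
S die table z 0.0011
 die ((0.7612190246582031, 0.01480027288198471), (0.06137603521347046, 0.059937961399555206), 57.03419494628906) [0.76369078 0.01627265 0.06020128]
T cork table z 0.0001
 cork [ 0.515  -0.0121] 0.09506233036518097 0.029949129682581677 [ 0.51315654 -0.01
[... 192 characters left out ...]
.555 0.267 0.05 ] max [0.667 0.332 0.195] med [0.5761 0.2993 0.1532]
T box table z 0.0009
 box 0.04 262 ((0.5612362623214722, -0.26223763823509216), (0.1516106128692627, 0.07500936836004257), 7.956540107727051) [ 0.5626 -0.2703  0.0482]
 box 0.053 47 ((0.5629099607467651, -0.26409247517585754), (0.1543717384338379, 0.07401007413864136), 9.723612785339355) [ 0.4923 -0.2767  0.0556]
 box 0.06 211 ((0.5632754564285278, -0.26412513852119446), (0.15402857959270477, 0.07809674739837646), 8.587525367736816) [ 0.628  -0.254   0.0671]
T die table z 0.0002
 die ((0.7580726146697998, 0.015518542379140854), (0.05990948528051376, 0.06004982814192772), 56.94422149658203) [0.75705301 0.01486814 0.05957339]
```

View pics/crop1.png

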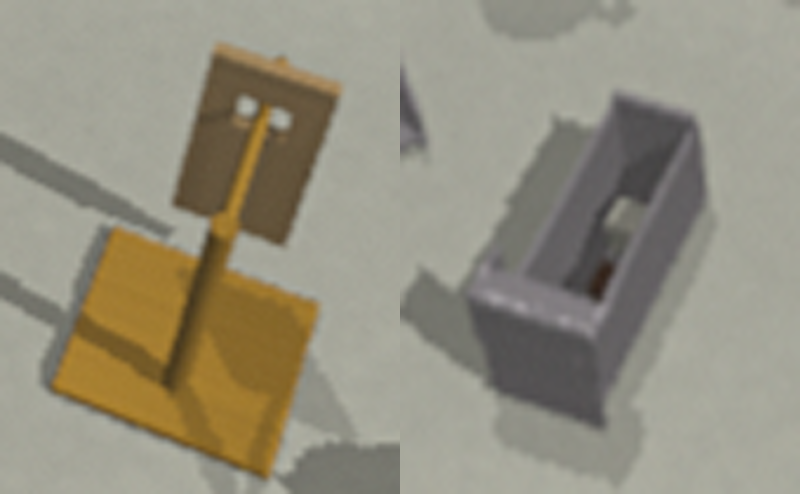

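The crop confirms both targets: the plywood panel hangs on the brass arm through its slot, its back face towards the post. The open steel box has its lip at the near end (+x). Next I get the exact lid, hook and box axes.

```bash
python3 - <<'E'
from h import *
for n in "ST":
    q=np.load(n+"hook.npy"); p=q[:,:3]
    s=p[p[:,0]<.6]; m=np.ones(len(s),bool)
    for _ in range(8):
        c=s[m].mean(0); u,_,vt=np.linalg.svd(s[m]-c); nn=vt[2]*np.sign(vt[2][0]); m=abs((s-c)@nn)<(.003 if n=="S" else .006)
    a=s[m]; yaw=np.degrees(np.arctan2(nn[1],nn[0]))
    e=np.array([-np.sin(np.radians(yaw)),np.cos(np.radians(yaw)),0]); t=a@e
    print(n,"lid plane c",c.round(4),"n",nn.round(3),"yaw",yaw,"side",np.percentile(t,[1,50,99]).round(4),"mid",((np.percentile(t,1)+np.percentile(t,99))/2).round(4),"z",np.percentile(a[:,2],[1,99]).round(4),m.sum())
    # cream edges: post
    for zl,zh in((.06,.1),(.1,.14),(.14,.17),(.17,.2)):
        b=p[(p[:,0]>.615)&(p[:,2]>zl)&(p[:,2]<zh)]
        if len(b)>3: print("  post",zl,len(b),b.min(0).round(4),b.max(0).round(4),np.median(b,0).round(4))
    arm=p[(p[:,0]>.595)&(p[:,0]<.64)&(p[:,2]>.15)]
    if len(arm)>5:
        k=np.polyfit(arm[:,0],arm[:,1],1); print("  arm line yaw",np.degrees(np.arctan(k[0])),"y at .6,.64",np.polyval(k,[.575,.6,.64]).round(4),len(arm),np.median(arm[:,2]))
# foot plate
for n,f in(("S","scene0.npz"),("T","top0.npz")):
    D=np.load(f);p=D["p"];hsv=cv2.cvtColor(D["im"],cv2.COLOR_RGB2HSV)
    m=(abs(p[...,2]-.008)<.006)&(hsv[...,1]>130)&(hsv[...,0]>10)&(hsv[...,0]<30)&(abs(p[...,0]-.63)<.11)&(abs(p[...,1]-.3)<.11)
    m=cv2.morphologyEx(m.astype(np.uint8),cv2.MORPH_OPEN,np.ones((3,3)))>0
    print(n,"foot",cv2.minAreaRect(p[m][:,:2].astype(np.float32)),m.sum())
E
```

```text
S lid plane c [0.5828 0.2994 0.1283] n [0.999 0.052 0.002] yaw 2.9782745571115035 side [0.2369 0.2718 0.2997] mid 0.2683 z [0.0539 0.192 ] 817
  post 0.06 56 [0.6596 0.2962 0.0607] [0.6681 0.3099 0.0989] [0.6654 0.3036 0.0795]
  post 0.1 56 [0.6598 0.2965 0.1009] [0.6675 0.31   0.1395] [0.6652 0.3037 0.1209]
  post 0.14 113 [0.6162 0.2964 0.1403] [0.668  0.3095 0.1671] [0.6572 0.3023 0.1633]
  arm line yaw 2.8472574402273034 y at .6,.64 [0.2988 0.3    0.302 ] 56 0.16423956378246063
T lid plane c [0.5756 0.2969 0.1367] n [ 0.998  0.068 -0.017] yaw 3.87920502617044 side [0.2276 0.2567 0.2914] mid 0.2595 z [0.0517 0.1925] 441
  post 0.06 30 [0.6516 0.2966 0.0621] [0.663  0.3088 0.0995] [0.6541 0.2998 0.079 ]
  post 0.1 32 [0.6515 0.2968 0.1008] [0.6633 0.3075 0.1391] [0.6543 0.2995 0.1212]
  post 0.14 91 [0.6152 0.2969 0.1412] [0.6672 0.309  0.1663] [0.6466 0.3013 0.1628]
  arm line yaw 1.7273613241008026 y at .6,.64 [0.3    0.3007 0.3019] 68 0.16243866568955995
S foot ((0.6360450387001038, 0.3026478886604309), (0.11141547560691833, 0.11765482276678085), 2.9860780239105225) 1627
T foot ((0.6315906047821045, 0.30061399936676025), (0.1033223569393158, 0.1128431186079979), 4.522996425628662) 756
```

Emit:
apply_moves([
  [-35, -14.6, -13.6, 0, 0, 0, 1],
  [-35, -14.6, -13.6, 0, 0, 0, 1],
  [-35, -14.6, -13.6, 0, 0, 0, 1],
  [-35, -14.6, -13.6, 0, 0, 0, 1],
  [-35, -14.6, -13.6, 0, 0, 0, 1],
  [-35, -14.6, -13.6, 0, 0, -6.1, 1],
  [-35, -14.6, -13.6, 0, 0, -6.1, 1],
  [-35, -14.6, -13.6, 0, 0, -6.1, 1],
  [0, 0, 0, 0, 0, -6.1, 1],
  [0, 0, 0, 0, 0, 0, 1],
], grip_force=50)

```text
time_s: 1.35
position: [0.4262, 0.3106, 0.3397]
tool_rot: [[-0.999, -0.052, -0.001], [-0.052, 0.999, -0.0], [0.001, -0.0, -1.0]]
ft_force: [0.7, -0.5, -0.2]
grip_width: 0.0855
gripper_force: 0.0
```

```bash
cat >> h.py <<'E'
def rotm(az,pitch):  # tool z at azimuth az, pitch deg below horizontal; tool y horizontal = z-azimuth+90
    a,b=np.radians([az,pitch]); z=np.array([np.cos(a)*np.cos(b),np.sin(a)*np.cos(b),-np.sin(b)])
    y=np.array([-np.sin(a),np.cos(a),0]); return np.c_[np.cross(y,z),y,z]
from scipy.spatial.transform import Rotation as Ro
def go(P,R=None):
    o=telemetry.observe(); A=np.array(o["tool_rot"]); 
    if R is None: R=A
    print("t",round(o["time_s"],2),"pos",o["position"].round(4),"q",o["q"].round(1),"z",A[:,2].round(3),"y",A[:,1].round(3),"F",o["ft_force"].round(1),"w",round(o["grip_width"],4),round(o["gripper_force"],1))
    print(" shift first (tool mm)",(A.T@(np.array(P)-o["position"])*1e3).round(1),"shift after turn",(R.T@(np.array(P)-o["position"])*1e3).round(1),"turn",Ro.from_matrix(A.T@R).as_rotvec(degrees=True).round(2))
E
python3 -c "
from h import *
go([.45,.295,.34],rotm(3,30))"
```

```text
t 1.35 pos [0.4262 0.3106 0.3397] q [ 23.2  16.4  64.8   0.   98.9 -69.7] z [-0.001 -0.    -1.   ] y [-0.052  0.999 -0.   ] F [ 0.7 -0.5 -0.2] w 0.0855 0.0
 shift first (tool mm) [-22.9 -16.8  -0.3] shift after turn [-11.7 -16.8  19.7] turn [-4.000e-02 -6.005e+01 -3.000e-02]
```

Emit:
apply_moves([
  [0, 0, 0, 0, -7.5, 0, 1],
  [0, 0, 0, 0, -7.5, 0, 1],
  [0, 0, 0, 0, -7.5, 0, 1],
  [0, 0, 0, 0, -7.5, 0, 1],
  [0, 0, 0, 0, -7.5, 0, 1],
  [0, 0, 0, 0, -7.5, 0, 1],
  [0, 0, 0, 0, -7.5, 0, 1],
  [0, 0, 0, 0, -7.5, 0, 1],
  [0, 0, 0, 0, 0, 0, 1],
])

```text
time_s: 2.48
position: [0.4253, 0.3101, 0.3387]
tool_rot: [[-0.514, -0.05, 0.856], [-0.027, 0.999, 0.042], [-0.857, -0.002, -0.515]]
ft_force: [0.6, -0.4, 0.5]
grip_width: 0.0852
gripper_force: 0.0
```

```bash
python3 -c "
from h import *
go([.56,.2985,.26],rotm(3,20))"
```

```text
t 2.48 pos [0.4253 0.3101 0.3387] q [ 36.7   3.6 102.2 -57.8  34.4 -18.4] z [ 0.856  0.042 -0.515] y [-0.05   0.999 -0.002] F [ 0.6 -0.4  0.5] w 0.0852 0.0
 shift first (tool mm) [ -1.6 -18.2 155.4] shift after turn [ 28.1 -18.6 152.8] turn [ -0.17 -11.01   0.04]
```

Emit:
apply_moves([
  [-1, -3, 30, 0, 0, 0, 1],
  [-1, -3, 30, 0, 0, 0, 1],
  [-1, -3, 30, 0, 0, 0, 1],
  [-1, -3, 30, 0, 0, 0, 1],
  [0, -3, 25, 0, 0, 0, 1],
  [0, 0, 0, 0, 0, 0, 1],
])

```text
time_s: 3.22
position: [0.5552, 0.3003, 0.2689]
tool_rot: [[-0.513, -0.046, 0.857], [-0.025, 0.999, 0.039], [-0.858, -0.001, -0.514]]
ft_force: [-1.2, 0.5, 0.1]
grip_width: 0.0849
gripper_force: 0.0
```

```bash
python3 -c "
from h import *
go([.594,.300,.26],rotm(3,30));go([.594,.300,.16],rotm(3,30))"
```

```text
t 3.23 pos [0.5552 0.3003 0.2689] q [ 25.6  16.7  98.7 -69.4  21.   -9.7] z [ 0.857  0.039 -0.514] y [-0.046  0.999 -0.001] F [-1.2  0.5  0.1] w 0.0849 0.0
 shift first (tool mm) [-12.3  -2.1  37.8] shift after turn [-11.7  -2.4  38. ] turn [-0.35 -0.92 -0.13]
t 3.23 pos [0.5552 0.3003 0.2689] q [ 25.6  16.7  98.7 -69.4  21.   -9.7] z [ 0.857  0.039 -0.514] y [-0.046  0.999 -0.001] F [-1.2  0.5  0.1] w 0.0849 0.0
 shift first (tool mm) [73.5 -2.  89.2] shift after turn [74.9 -2.4 88. ] turn [-0.35 -0.92 -0.13]
```

Emit:
apply_moves([
  [0, 0, 0, 0, 6, 0, 1],
  [0, 0, 0, 0, 6, 0, 1],
  [0, 0, 0, 0, 0, 0, 1],
])

```text
time_s: 3.6
position: [0.5555, 0.2984, 0.2719]
tool_rot: [[-0.638, -0.037, 0.769], [-0.027, 0.999, 0.025], [-0.77, -0.005, -0.639]]
ft_force: [0.5, 0.0, 0.1]
grip_width: 0.0855
gripper_force: 0.0
```

```bash
python3 -c "
from h import *
d=17
R=rotm(3,42.5);P=np.array([.579,.2995,.168])+.017*R[:,2];print(P)
go(P+[0,0,.05],R);go(P,R)"
```

```text
[0.59151654 0.30015596 0.15651497]
t 3.6 pos [0.5555 0.2984 0.2719] q [ 24.5  15.9  92.8 -38.2  28.6 -40.8] z [ 0.769  0.025 -0.639] y [-0.037  0.999 -0.005] F [0.5 0.  0.1] w 0.0855 0.0
 shift first (tool mm) [27.3  0.8 69.5] shift after turn [23.9 -0.1 70.8] turn [-0.85  2.81 -0.39]
t 3.6 pos [0.5555 0.2984 0.2719] q [ 24.5  15.9  92.8 -38.2  28.6 -40.8] z [ 0.769  0.025 -0.639] y [-0.037  0.999 -0.005] F [0.5 0.  0.1] w 0.0855 0.0
 shift first (tool mm) [ 65.8   1.  101.5] shift after turn [ 6.070e+01 -1.000e-01  1.046e+02] turn [-0.85  2.81 -0.39]
```

Emit:
apply_moves([
  [0, 0, 0, -0.85, 2.8, -0.4, 1],
  [8, 0, 24, 0, 0, 0, 1],
  [8, 0, 24, 0, 0, 0, 1],
  [8, 0, 23, 0, 0, 0, 1],
  [0, 0, 0, 0, 0, 0, 1],
])

```text
time_s: 4.22
position: [0.5904, 0.2993, 0.2023]
tool_rot: [[-0.678, -0.052, 0.733], [-0.038, 0.999, 0.036], [-0.734, -0.004, -0.679]]
ft_force: [0.4, 0.4, -0.4]
grip_width: 0.0851
gripper_force: 0.0
```

```bash
python3 -c "
from h import *
R=rotm(3,42.5);P=np.array([.579,.2995,.168])+.017*R[:,2]
go(P,R)
for n in('scene','top'): d=cam(n); save(n+'1.png',d['frame'])
a=cv2.imread('pics/scene1.png')[215:345,320:450];b=cv2.imread('pics/top1.png')[110:210,100:200]
cv2.imwrite('pics/c2.png',cv2.hconcat([cv2.resize(a,(400,400)),cv2.resize(b,(400,400))]))"
```

```text
t 4.22 pos [0.5904 0.2993 0.2023] q [ 22.1  23.2  92.9 -38.5  23.  -40.7] z [ 0.733  0.036 -0.679] y [-0.052  0.999 -0.004] F [ 0.4  0.4 -0.4] w 0.0851 0.0
 shift first (tool mm) [32.9  1.  31.9] shift after turn [33.   0.8 31.8] turn [-0.16 -0.28  0.17]
```

View pics/c2.png

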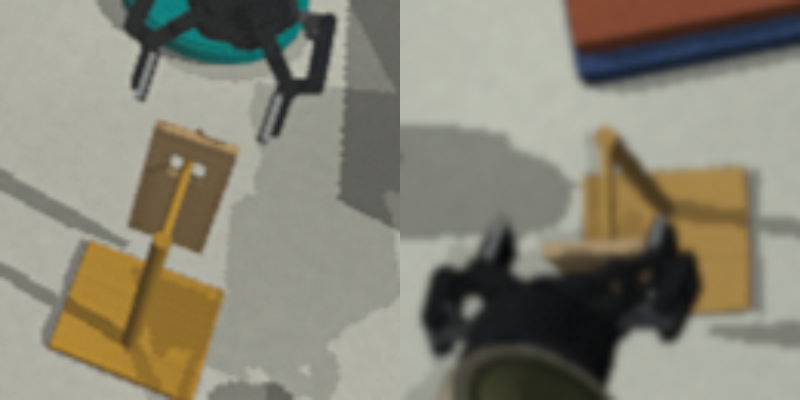

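The fingers straddle the lid, seen above it at both sides; I descend and grip.

Emit:
apply_moves([
  [8, 0, 8, 0, 0, 0, 1],
  [8, 0.3, 8, 0, 0, 0, 1],
  [8, 0.3, 8, 0, 0, 0, 1],
  [9, 0.4, 8, 0, 0, 0, 1],
  [0, 0, 0, 0, 0, 0, 1],
])

```text
time_s: 4.95
position: [0.5917, 0.3007, 0.1586]
tool_rot: [[-0.676, -0.053, 0.735], [-0.038, 0.999, 0.037], [-0.736, -0.003, -0.677]]
ft_force: [1.0, -0.3, 0.7]
grip_width: 0.0854
gripper_force: 0.0
```

```bash
python3 -c "
from h import *
R=rotm(3,42.5);P=np.array([.579,.2995,.168])+.017*R[:,2]
go(P,R)
for n in('scene','top'): d=cam(n); save(n+'2.png',d['frame'])
a=cv2.imread('pics/scene2.png')[215:345,320:450];b=cv2.imread('pics/top2.png')[110:210,100:200]
cv2.imwrite('pics/c3.png',cv2.hconcat([cv2.resize(a,(400,400)),cv2.resize(b,(400,400))]))"
```

```text
t 4.95 pos [0.5917 0.3007 0.1586] q [ 22.2  26.9  95.8 -51.3  18.2 -27.1] z [ 0.735  0.037 -0.677] y [-0.053  0.999 -0.003] F [ 1.  -0.3  0.7] w 0.0854 0.0
 shift first (tool mm) [ 1.7 -0.5  1.2] shift after turn [ 1.7 -0.5  1.2] turn [-0.08 -0.13  0.15]
```

View pics/c3.png

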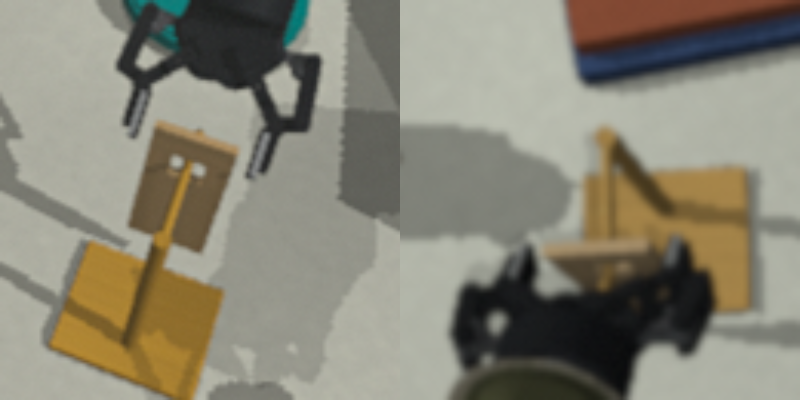

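Emit:
apply_moves([
  [1.5, -0.5, 5, 0, 0, 0, 1],
  [0, 0, 0, 0, 0, 0, 0.6],
  [0, 0, 0, 0, 0, 0, 0.4],
  [0, 0, 0, 0, 0, 0, 0.3],
  [0, 0, 0, 0, 0, 0, 0.3],
  [0, 0, 0, 0, 0, 0, 0.3],
], grip_force=50)

```text
time_s: 5.8
position: [0.595, 0.3002, 0.1538]
tool_rot: [[-0.676, -0.053, 0.735], [-0.038, 0.999, 0.037], [-0.736, -0.003, -0.677]]
ft_force: [1.1, -0.6, 2.2]
grip_width: 0.0628
gripper_force: 54.4
```

Emit:
apply_moves([
  [-4.4, 0, -4.1, 0, 0, 0, 0.3],
  [-4.4, 0, -4.1, 0, 0, 0, 0.3],
  [0, 0, 0, 0, 0, 0, 0.3],
])

```text
time_s: 6.18
position: [0.5947, 0.3002, 0.1658]
tool_rot: [[-0.676, -0.053, 0.735], [-0.038, 0.999, 0.037], [-0.736, -0.003, -0.677]]
ft_force: [-0.6, -0.8, -0.8]
grip_width: 0.0632
gripper_force: 54.6
```

```bash
cat >> h.py <<'E'
def lidfit(d,zlo=.1,xr=(.4,.62),yr=(.2,.4)):
    p=pts(d);hsv=cv2.cvtColor(d["frame"],cv2.COLOR_RGB2HSV)
    m=(d["z_map"]>0)&(p[...,2]>zlo)&(p[...,0]>xr[0])&(p[...,0]<xr[1])&(p[...,1]>yr[0])&(p[...,1]<yr[1])&(hsv[...,0]>8)&(hsv[...,0]<25)&(hsv[...,1]>50)&(hsv[...,2]>60)
    m=cv2.morphologyEx(m.astype(np.uint8),cv2.MORPH_OPEN,np.ones((3,3)))>0
    return p[m],hsv[m]
E
python3 -c "
from h import *
go([.5,.3,.2],rotm(3,42.5))
for n in('scene','top'):
    d=cam(n); save(n+'3.png',d['frame']); q,h=lidfit(d,.045); q=q[q[:,0]<.597]; print(n,len(q),q.min(0).round(4),q.max(0).round(4),np.median(q,0).round(4))
"
```

```text
t 6.17 pos [0.5947 0.3002 0.1658] q [ 22.   26.4  95.  -48.1  18.9 -30.4] z [ 0.735  0.037 -0.677] y [-0.053  0.999 -0.003] F [-0.6 -0.8 -0.8] w 0.0632 54.6
 shift first (tool mm) [ 38.9   4.7 -92.7] shift after turn [ 38.7   4.7 -92.8] turn [-0.08 -0.14  0.12]
scene 893 [0.5707 0.267  0.061 ] [0.5964 0.3314 0.2055] [0.5829 0.3001 0.1479]
top 235 [0.5568 0.2669 0.131 ] [0.5969 0.3313 0.2248] [0.5752 0.3031 0.1922]
```

Emit:
apply_moves([
  [8.5, 0, -9.2, 0, 0, 0, 0.3],
  [8.5, 0, -9.2, 0, 0, 0, 0.3],
  [8.5, 0, -9.2, 0, 0, 0, 0.3],
  [8.5, 0, -9.2, 0, 0, 0, 0.3],
  [8.5, 0, -9.2, 0, 0, 0, 0.3],
  [8.5, 0, -9.2, 0, 0, 0, 0.3],
  [-7, 0, -22, 0, 0, 0, 0.3],
  [-7, 0, -22, 0, 0, 0, 0.3],
  [-7, 0, -22, 0, 0, 0, 0.3],
  [0, 0, 0, 0, 0, 0, 0.3],
])

```text
time_s: 7.52
position: [0.4853, 0.2948, 0.2267]
tool_rot: [[-0.675, -0.053, 0.736], [-0.037, 0.999, 0.038], [-0.737, -0.002, -0.676]]
ft_force: [0.3, -0.5, -0.8]
grip_width: 0.0633
gripper_force: 54.8
```

```bash
python3 -c "
from h import *
go([.45,.0,.3],rotm(8.5,42.5+90))
for n in('scene','top'):
    d=cam(n); save(n+'4.png',d['frame'])
a=cv2.imread('pics/scene4.png')
cv2.imwrite('pics/c4.png',a)"
```

```text
t 7.53 pos [0.4853 0.2948 0.2267] q [ 27.3  13.8 103.2 -45.6  25.2 -30.4] z [ 0.736  0.038 -0.676] y [-0.053  0.999 -0.002] F [ 0.3 -0.5 -0.8] w 0.0633 54.8
 shift first (tool mm) [ -19.2 -292.7  -86.7] shift after turn [ 107.3 -286.4   -1. ] turn [-0.37 89.89 -6.04]
```

View pics/c4.png

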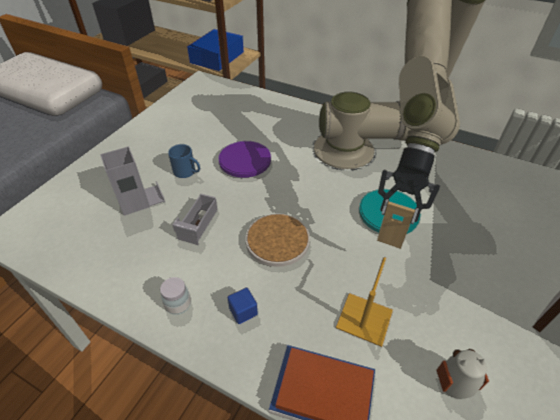

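Emit:
apply_moves([
  [-18.5, 0, -17, 0, 0, 0, 0.3],
  [-18.5, 0, -17, 0, 0, 0, 0.3],
  [-18.5, 0, -17, 0, 0, 0, 0.3],
  [-18.5, 0, -17, 0, 0, 0, 0.3],
  [0, 0, 0, 0, 8, 0, 0.3],
  [0, 0, 0, 0, 8, 0, 0.3],
  [0, 0, 0, 0, 8, 0, 0.3],
  [0, 0, 0, 0, 8, 0, 0.3],
  [0, 0, 0, 0, 8, 0, 0.3],
  [0, 0, 0, 0, 7.5, 0, 0.3],
  [0, 0, 0, 0, 0, 0, 0.3],
])

```text
time_s: 9.0
position: [0.4875, 0.2942, 0.3236]
tool_rot: [[-0.999, -0.05, -0.005], [-0.05, 0.999, -0.005], [0.005, -0.005, -1.0]]
ft_force: [-0.3, -0.1, -1.8]
grip_width: 0.0629
gripper_force: 54.8
```

```bash
python3 -c "
from h import *
go([.42,-.03,.33],rotm(3,90))"
```

```text
t 9.0 pos [0.4875 0.2942 0.3236] q [ 19.3  21.5  59.8  -0.2  99.  -73.6] z [-0.005 -0.005 -1.   ] y [-0.05   0.999 -0.005] F [-0.3 -0.1 -1.8] w 0.0629 54.8
 shift first (tool mm) [  83.5 -320.5   -4.4] shift after turn [  84.4 -320.2   -6.4] turn [-0.29 -0.29 -0.16]
```

Emit:
apply_moves([
  [10.5, -40, -0.6, 0, 0, 0, 0.3],
  [10.5, -40, -0.6, 0, 0, 0, 0.3],
  [10.5, -40, -0.6, 0, 0, 0, 0.3],
  [10.5, -40, -0.6, 0, 0, 0, 0.3],
  [10.5, -40, -0.6, 0, 0, 0, 0.3],
  [10.5, -40, -0.6, 0, 0, 0, 0.3],
  [10.5, -40, -0.6, 0, 0, 0, 0.3],
  [10.5, -40, -0.6, 0, 0, 0, 0.3],
  [0, 0, 0, 0, 0, 9.5, 0.3],
  [0, 0, 0, 0, 0, 9.5, 0.3],
  [0, 0, 0, 0, 0, 9.5, 0.3],
  [0, 0, 0, 0, 0, 9.5, 0.3],
])

```text
time_s: 10.5
position: [0.4182, -0.0292, 0.3314]
tool_rot: [[-0.816, 0.578, -0.001], [0.578, 0.816, -0.005], [-0.002, -0.005, -1.0]]
ft_force: [-0.3, 0.3, -0.4]
grip_width: 0.0633
gripper_force: 55.1
```

Emit:
apply_moves([
  [0, 0, 0, 0, 0, 9.5, 0.3],
  [0, 0, 0, 0, 0, 9.5, 0.3],
  [0, 0, 0, 0, 0, 9.5, 0.3],
  [0, 0, 0, 0, 0, 9.5, 0.3],
  [0, 0, 0, 0, 0, 9.5, 0.3],
  [0, 0, 0, 0, 0, 9.5, 0.3],
  [0, 0, 0, 0, 0, 9.5, 0.3],
  [0, 0, 0, 0, 0, 9.5, 0.3],
  [0, 0, 0, 0, 0, 9.5, 0.3],
  [0, 0, 0, 0, 0, 9.5, 0.3],
  [0, 0, 0, 0, 0, 9.5, 0.3],
  [0, 0, 0, 0, 0, 9.5, 0.3],
])

```text
time_s: 12.0
position: [0.4181, -0.0292, 0.3314]
tool_rot: [[0.86, 0.51, -0.002], [0.51, -0.86, -0.005], [-0.004, 0.004, -1.0]]
ft_force: [-0.5, -0.7, -0.7]
grip_width: 0.063
gripper_force: 55.1
```

```bash
python3 -c "
from h import *
go([.42,-.03,.25],rotm(188.5,132.5))"
```

```text
t 12.0 pos [ 0.4181 -0.0292  0.3314] q [-20.1   4.8  80.9  -0.3  94.3  39.2] z [-0.002 -0.005 -1.   ] y [ 0.51  -0.86   0.004] F [-0.5 -0.7 -0.7] w 0.063 55.1
 shift first (tool mm) [ 1.5  1.4 81.4] shift after turn [-53.7   1.1  61.1] turn [-7.98 42.15 21.23]
```

Emit:
apply_moves([
  [0, 0, 0, 0, 0, 9.5, 0.3],
  [0, 0, 0, 0, 0, 9.5, 0.3],
  [0, 0, 0, 0, 0, 3.2, 0.3],
  [0, 0, 0, 0, 8.5, 0, 0.3],
  [0, 0, 0, 0, 8.5, 0, 0.3],
  [0, 0, 0, 0, 8.5, 0, 0.3],
  [0, 0, 0, 0, 8.5, 0, 0.3],
  [0, 0, 0, 0, 8.5, 0, 0.3],
  [0, 0, 0, 0, 0, 0, 0.3],
])

```text
time_s: 13.12
position: [0.4168, -0.0292, 0.3305]
tool_rot: [[0.733, 0.149, 0.664], [0.112, -0.989, 0.099], [0.671, 0.002, -0.741]]
ft_force: [0.1, 0.3, 0.3]
grip_width: 0.0628
gripper_force: 55.1
```

```bash
cat >> h.py <<'E'
def flatlid(d,xr,yr,zr):
    q,_=lidfit(d,zr[0],xr,yr); q=q[q[:,2]<zr[1]]
    c=q.mean(0); 
    for _ in range(4):
        c=q.mean(0); n=np.linalg.svd(q-c,full_matrices=False)[2][2]; n*=np.sign(n[2]); q=q[abs((q-c)@n)<.004]
    r=cv2.minAreaRect(q[:,:2].astype(np.float32)); print(len(q),"c",c.round(4),"n",n.round(3),"rect",np.round(r[0],4),np.round(r[1],4),round(r[2],1))
    return q,c,n
E
python3 -c "
from h import *
go([.42,-.03,.25],rotm(188.5,132.5))
for n in('scene','top'):
    d=cam(n); save(n+'5.png',d['frame']); print(n); flatlid(d,(.33,.62),(-.15,.1),(.2,.45))
a=cv2.imread('pics/scene5.png')
cv2.imwrite('pics/c5.png',cv2.hconcat([a[:,150:550],cv2.imread('pics/top5.png')[:,100:500]]))"
```

```text
t 13.12 pos [ 0.4168 -0.0292  0.3305] q [-40.3 -12.7 107.6  35.8  59.7  29.6] z [ 0.664  0.099 -0.741] y [ 0.149 -0.989  0.002] F [0.1 0.3 0.3] w 0.0628 55.1
 shift first (tool mm) [-51.8   1.1  61.7] shift after turn [-52.1   1.3  61.4] turn [0.04 0.34 0.14]
scene
850 c [ 0.4593 -0.0229  0.3508] n [ 0.013 -0.001  1.   ] rect [ 0.4515 -0.0247] [0.1432 0.0647] 8.4
top
1946 c [ 0.4533 -0.024   0.3512] n [ 0.012 -0.008  1.   ] rect [ 0.4514 -0.0246] [0.1403 0.0655] 8.5
```

View pics/c5.png

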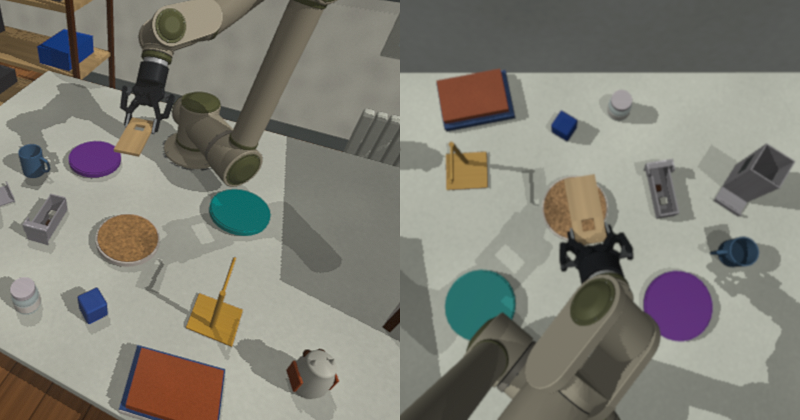

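Emit:
apply_moves([
  [-24.9, -0.4, 28, 0, 0.5, 0, 0.3],
  [-24.9, -0.4, 28, 0, 0, 0, 0.3],
  [-24.9, -0.4, 28, 0, 0, 0, 0.3],
  [-24.9, -0.4, 28, 0, 0, 0, 0.3],
  [-24.9, -0.4, 28, 0, 0, 0, 0.3],
  [-24.9, -0.4, 28, 0, 0, 0, 0.3],
  [-24.9, -0.4, 28, 0, 0, 0, 0.3],
  [-24.9, -0.4, 28, 0, 0, 0, 0.3],
  [0, 0, 0, 0, 0, 0, 0.3],
])

```text
time_s: 14.35
position: [0.4278, -0.0217, 0.0636]
tool_rot: [[0.718, 0.166, 0.676], [0.11, -0.986, 0.125], [0.687, -0.015, -0.726]]
ft_force: [-0.4, -0.2, -1.2]
grip_width: 0.0629
gripper_force: 55.1
```

```bash
python3 -c "
from h import *
go([.4195,-.0262,.018],rotm(188.5,132.5))
for n in('scene','top'):
    d=cam(n); save(n+'6.png',d['frame']); print(n); flatlid(d,(.33,.62),(-.15,.1),(.037,.12))
"
```

```text
t 14.35 pos [ 0.4278 -0.0217  0.0636] q [-38.9  25.2 138.  112.7  34.5 -65.9] z [ 0.676  0.125 -0.726] y [ 0.166 -0.986 -0.015] F [-0.4 -0.2 -1.2] w 0.0629 55.1
 shift first (tool mm) [-37.8   3.8  26.9] shift after turn [-37.4   3.3  27.6] turn [-1.37 -0.93  0.19]
scene
710 c [ 0.4692 -0.016   0.0851] n [-0.009 -0.029  1.   ] rect [ 0.4615 -0.0171] [0.146 0.066] 9.5
top
878 c [ 0.4762 -0.0173  0.0855] n [-0.013 -0.024  1.   ] rect [ 0.4609 -0.0167] [0.1391 0.0642] 9.9
```

Emit:
apply_moves([
  [20.5, 0, -21.8, 0, 0, 0, 0.3],
  [20.5, 0, -21.8, 0, 0, 0, 0.3],
  [20.5, 0, -21.8, 0, 0, 0, 0.3],
  [0, 0, 0, 6.4, -0.1, -6.7, 0.3],
  [0, 0, 0, 6.4, -0.1, -6.7, 0.3],
  [0, 0, 0, 6.4, -0.1, -6.7, 0.3],
  [0, 0, 0, 6.4, -0.1, -6.7, 0.3],
  [0, 0, 0, 6.4, -0.1, -6.7, 0.3],
  [0, 0, 0, 0, 0, 0, 0.3],
])

```text
time_s: 15.58
position: [0.4276, -0.0239, 0.1504]
tool_rot: [[0.413, 0.827, 0.381], [0.596, -0.562, 0.574], [0.689, -0.01, -0.725]]
ft_force: [0.2, 0.2, -0.3]
grip_width: 0.0627
gripper_force: 55.2
```

```bash
python3 -c "
from h import *
go([.4598,-.0918,.13],rotm(235,132.5))
"
```

```text
t 15.57 pos [ 0.4276 -0.0239  0.1504] q [-46.   16.7 114.2  46.2  68.7 -36.7] z [ 0.381  0.574 -0.725] y [ 0.827 -0.562 -0.01 ] F [ 0.2  0.2 -0.3] w 0.0627 55.2
 shift first (tool mm) [-41.2  65.  -11.9] shift after turn [-41.2  65.3 -10. ] turn [-0.95 -1.04  0.2 ]
```

Emit:
apply_moves([
  [0, 0, 0, -0.95, -0.9, 0.2, 0.3],
  [-20.5, 32.5, -6, 0, 0, 0, 0.3],
  [-20.5, 32.5, -5, 0, 0, 0, 0.3],
  [-20.6, 0, 22, 0, 0, 0, 0.3],
  [-20.6, 0, 22, 0, 0, 0, 0.3],
  [-10, 0, 11, 0, 0, 0, 0.3],
  [0, 0, 0, 0, 0, 0, 0.3],
])

```text
time_s: 16.45
position: [0.4586, -0.0903, 0.0547]
tool_rot: [[0.422, 0.819, 0.388], [0.599, -0.573, 0.559], [0.681, -0.003, -0.733]]
ft_force: [-0.5, 0.2, -0.6]
grip_width: 0.0633
gripper_force: 55.2
```

```bash
python3 -c "
from h import *
go([.4598,-.0918,.0175],rotm(235,132.5))
for n in('scene','top'):
    d=cam(n); save(n+'7.png',d['frame']); print(n); flatlid(d,(.33,.62),(-.2,.1),(.040,.12))
"
```

```text
t 16.45 pos [ 0.4586 -0.0903  0.0547] q [-49.1  31.9 111.2  49.   60.9 -48.1] z [ 0.388  0.559 -0.733] y [ 0.819 -0.573 -0.003] F [-0.5  0.2 -0.6] w 0.0633 55.2
 shift first (tool mm) [-25.7   2.   26.9] shift after turn [-25.6   1.9  27.1] turn [-0.16 -0.39 -0.11]
scene
695 c [ 0.483  -0.0575  0.0758] n [ 0.007 -0.003  1.   ] rect [ 0.4794 -0.0628] [0.142  0.0656] 55.1
top
272 c [ 0.5087 -0.0205  0.0754] n [ 0.008 -0.007  1.   ] rect [ 0.5077 -0.0203] [0.037  0.0652] 51.8
```

Emit:
apply_moves([
  [-8, 0, 8.6, 0, 0, 0, 0.3],
  [-8, 0, 8.6, 0, 0, 0, 0.3],
  [-6, 0, 6.5, 0, 0, 0, 0.3],
  [-1.4, 0, 1.5, 0, 0, 0, 0.3],
  [-0.7, 0, 0.7, 0, 0, 0, 0.3],
  [0, 0, 0, 0, 0, 0, 0.3],
])

```text
time_s: 17.3
position: [0.4589, -0.0907, 0.0194]
tool_rot: [[0.42, 0.82, 0.389], [0.6, -0.572, 0.559], [0.681, -0.002, -0.732]]
ft_force: [-0.2, 0.2, -0.8]
grip_width: 0.0631
gripper_force: 55.2
```

```bash
python3 -c "
from h import *
go([.4586,-.0903,.0182])
d=cam('scene'); flatlid(d,(.33,.62),(-.2,.1),(.033,.12))
"
```

```text
t 17.3 pos [ 0.4589 -0.0907  0.0194] q [-49.1  36.5 112.4  51.7  57.2 -53.4] z [ 0.389  0.559 -0.732] y [ 0.82  -0.572 -0.002] F [-0.2  0.2 -0.8] w 0.0631 55.2
 shift first (tool mm) [-0.7 -0.4  1. ] shift after turn [-0.7 -0.4  1. ] turn [0. 0. 0.]
671 c [ 0.4833 -0.0591  0.0406] n [ 0.009 -0.009  1.   ] rect [ 0.4793 -0.0639] [0.1411 0.0663] 54.6
```

Emit:
apply_moves([
  [-0.7, 0, 0.7, 0, 0, 0, 0.3],
  [-0.4, 0, 0.4, 0, 0, 0, 0.3],
  [0, 0, 0, 0, 0, 0, 0.8],
  [0, 0, 0, 0, 0, 0, 0.95],
  [0, 0, 0, 0, 0, 0, 0.95],
  [0, 0, 0, 0, 0, 0, 0.95],
  [0, 0, 0, 0, 0, 0, 0.95],
  [0, 0, 0, 0, 0, 0, 0.95],
])

```text
time_s: 18.35
position: [0.4588, -0.0907, 0.0177]
tool_rot: [[0.42, 0.82, 0.388], [0.6, -0.572, 0.559], [0.681, -0.002, -0.732]]
ft_force: [0.7, 0.3, -0.3]
grip_width: 0.0812
gripper_force: 0.0
```

```bash
python3 -c "
from h import *
go([.4586,-.0903,.0182])
for n in('scene','top'):
    d=cam(n); save(n+'8.png',d['frame']); print(n); flatlid(d,(.33,.62),(-.2,.1),(.033,.06))
"
```

```text
t 18.35 pos [ 0.4588 -0.0907  0.0177] q [-49.1  36.8 112.5  51.8  57.1 -53.7] z [ 0.388  0.559 -0.732] y [ 0.82  -0.572 -0.002] F [ 0.7  0.3 -0.3] w 0.0812 0.0
 shift first (tool mm) [ 0.5 -0.3 -0.2] shift after turn [ 0.5 -0.3 -0.2] turn [0. 0. 0.]
scene
692 c [ 0.4822 -0.0606  0.039 ] n [-0.002  0.     1.   ] rect [ 0.4789 -0.0647] [0.143  0.0658] 55.4
top
417 c [ 0.4997 -0.0283  0.0382] n [0.005 0.003 1.   ] rect [ 0.4985 -0.0319] [0.0642 0.0648] 56.9
```

Emit:
apply_moves([
  [0, 0, 0, 0, 0, 0, 0.5],
  [0, 0, 0, 0, 0, 0, 0.3],
  [0, 0, 0, 0, 0, 0, 0.3],
  [0, 0, 0, 0, 0, 0, 0.3],
  [0, 0, 0, 0, 0, 0, 0.3],
  [7, 0, -7.5, 0, 0, 0, 0.3],
  [20.6, 0, -22, 0, 0, 0, 0.3],
  [20.6, 0, -22, 0, 0, 0, 0.3],
  [20.6, 0, -22, 0, 0, 0, 0.3],
  [20.6, 0, -22, 0, 0, 0, 0.3],
  [0, 0, 0, 0, 0, 0, 0.3],
], grip_force=50)

```text
time_s: 19.82
position: [0.4595, -0.0908, 0.15]
tool_rot: [[0.419, 0.82, 0.39], [0.602, -0.572, 0.557], [0.68, 0.002, -0.734]]
ft_force: [0.4, 0.2, -1.3]
grip_width: 0.0629
gripper_force: 54.9
```

```bash
python3 - <<'E'
from h import *
go([.46,-.20,.16],rotm(188.5,132.5))
# refined box axes from the first pictures: wall-top points 40..75 mm
for f,a,b,c,e in(("scene0.npz",165,190,225,250),("top0.npz",340,150,385,225)):
    D=np.load(f);p=D["p"][b:e,a:c].reshape(-1,3);z=D["z"][b:e,a:c].ravel()
    m=(z>0)&(p[:,2]>.042)&(p[:,2]<.075); q=p[m]
    bias=.0014 if "scene" in f else .0006
    for yaw in (np.radians(8.5),):
        u=np.array([np.cos(yaw),np.sin(yaw)]);v=np.array([-u[1],u[0]]); s=(q[:,:2]-[.5632,-.2635])@u; t=(q[:,:2]-[.5632,-.2635])@v
        # outer/inner edges of walls along the length
        for lo,hi in((-70,-50),(-50,-30),(-30,-10),(-10,10),(10,30),(46,76)):
            k=(s*1e3>lo)&(s*1e3<hi); 
            if hi<45: k&=(q[:,2]<.054)
            tt=t[k]*1e3; L=tt[tt<0];R=tt[tt>0]
            if len(L)>2 and len(R)>2: print(f[:3],lo,hi,"L %.1f..%.1f R %.1f..%.1f  mid %.1f"%(L.min(),L.max(),R.min(),R.max(),(tt.min()+tt.max())/2),k.sum())
        print(" s ext",(np.percentile(s,[0,1,99,100])*1e3).round(1))
E
```

```text
t 19.82 pos [ 0.4595 -0.0908  0.15  ] q [-49.   21.  105.7  43.9  72.1 -35.4] z [ 0.39   0.557 -0.734] y [ 0.82  -0.572  0.002] F [ 0.4  0.2 -1.3] w 0.0629 54.9
 shift first (tool mm) [-58.8  62.9 -67.9] shift after turn [ -4.8 108.1 -17.9] turn [-31.49  -0.35  34.35]
sce -70 -50 L -31.2..-5.1 R 13.9..26.0  mid -2.6 35
sce -50 -30 L -30.9..-26.1 R 21.3..27.2  mid -1.9 21
sce -30 -10 L -30.8..-24.1 R 21.4..27.3  mid -1.7 28
sce -10 10 L -30.4..-24.4 R 21.7..26.7  mid -1.8 28
sce 10 30 L -30.6..-24.2 R 21.5..26.8  mid -1.9 29
sce 46 76 L -42.7..-0.1 R 0.1..39.1  mid -1.8 174
 s ext [-77.3 -74.3  80.   81.4]
top -70 -50 L -28.4..-24.3 R 22.9..27.7  mid -0.4 30
top -50 -30 L -28.8..-24.1 R 23.5..27.1  mid -0.9 28
top -30 -10 L -29.4..-23.4 R 23.2..27.3  mid -1.0 35
top -10 10 L -29.4..-24.5 R 23.5..27.9  mid -0.8 28
top 10 30 L -29.9..-23.8 R 23.0..27.4  mid -1.3 30
top 46 76 L -39.6..-0.2 R 0.2..38.5  mid -0.5 248
 s ext [-77.5 -77.1  76.2  77. ]
```

Emit:
apply_moves([
  [0, 0, 0, -6.3, -0.1, 6.8, 0.3],
  [0, 0, 0, -6.3, -0.1, 6.8, 0.3],
  [0, 0, 0, -6.3, -0.1, 6.8, 0.3],
  [0, 0, 0, -6.3, -0.1, 6.8, 0.3],
  [0, 0, 0, -6.3, -0.1, 6.8, 0.3],
  [0, 0, 0, 0, 0, 0, 0.3],
])

```text
time_s: 20.58
position: [0.4584, -0.0888, 0.1478]
tool_rot: [[0.731, 0.155, 0.664], [0.114, -0.988, 0.105], [0.672, -0.0, -0.74]]
ft_force: [0.2, -0.1, -0.5]
grip_width: 0.0635
gripper_force: 55.1
```

```bash
python3 -c "
from h import *
go([.499,-.2742,.13],rotm(188.4,132.5))"
```

```text
t 20.57 pos [ 0.4584 -0.0888  0.1478] q [-44.2  11.4 122.7  65.   36.4 -14.5] z [ 0.664  0.105 -0.74 ] y [ 0.155 -0.988 -0.   ] F [ 0.2 -0.1 -0.5] w 0.0635 55.1
 shift first (tool mm) [ -3.5 189.5  20.8] shift after turn [ -2.3 189.4  22. ] turn [-0.37  0.25  0.37]
```

Emit:
apply_moves([
  [-0.5, 38, 4.2, -0.37, 0.2, 0.37, 0.3],
  [-0.5, 38, 4.2, 0, 0, 0, 0.3],
  [-0.5, 38, 4.2, 0, 0, 0, 0.3],
  [-0.5, 38, 4.2, 0, 0, 0, 0.3],
  [-0.5, 38, 4.2, 0, 0, 0, 0.3],
  [0, 0, 0, 0, -7, 0, 0.3],
  [0, 0, 0, 0, 0, 0, 0.3],
  [0, 0, 0, 0, 0, 0, 0.3],
])

```text
time_s: 21.58
position: [0.4986, -0.2761, 0.131]
tool_rot: [[0.804, 0.145, 0.576], [0.118, -0.989, 0.085], [0.583, -0.0, -0.813]]
ft_force: [-0.5, 0.0, -1.0]
grip_width: 0.063
gripper_force: 55.2
```

```bash
cat >> h.py <<'E'
B=np.array([.5634,-.2647,.05]); by=np.radians(8.4); U=np.array([np.cos(by),np.sin(by),0]); V=np.array([-U[1],U[0],0])
def inbox(tag,zr=(.055,.2)):
    for n in("scene","top"):
        d=cam(n); save(n+tag+".png",d["frame"]); print(n); q,c,nn=flatlid(d,(.38,.68),(-.36,-.18),zr)
        s=(q-B)@U*1e3;t=(q-B)@V*1e3;h=(q[:,2]-.05)*1e3
        k=np.polyfit(s,h,1); print("  s %.1f..%.1f  tilt %.2f deg, top h at s=0 %.1f, at plain end %.1f"%(s.min(),s.max(),np.degrees(np.arctan(k[0])),k[1],np.polyval(k,s.max())))
        for lo in range(int(s.min())+3,int(s.max())-15,20):
            m=(s>lo)&(s<lo+20); print("  t[%d] %.1f..%.1f mid %.1f"%(lo,t[m].min(),t[m].max(),(t[m].min()+t[m].max())/2),end="")
        print()
E
python3 -c "
from h import *
go([.499,-.2742,.13],rotm(188.4,125.5))
inbox('9')"
```

```text
t 21.57 pos [ 0.4986 -0.2761  0.131 ] q [-55.2  23.4 101.   44.8  47.7  -2.3] z [ 0.576  0.085 -0.813] y [ 0.145 -0.989 -0.   ] F [-0.5  0.  -1. ] w 0.063 55.2
 shift first (tool mm) [-0.  -1.9  1.1] shift after turn [-0.  -1.9  1.1] turn [ 0.03 -0.13 -0.05]
scene
719 c [ 0.5422 -0.2701  0.1465] n [0.126 0.02  0.992] rect [ 0.5353 -0.2713] [0.1414 0.0673] 9.4
  s -99.5..42.4  tilt -7.34 deg, top h at s=0 93.7, at plain end 88.2
  t[-96] -36.9..21.2 mid -7.9  t[-76] -33.5..30.6 mid -1.4  t[-56] -35.7..30.2 mid -2.8  t[-36] -35.0..30.2 mid -2.4  t[-16] -34.9..29.1 mid -2.9  t[4] -35.5..30.6 mid -2.4  t[24] -32.7..29.6 mid -1.6
top
1052 c [ 0.5401 -0.2708  0.1458] n [0.131 0.016 0.991] rect [ 0.535  -0.2707] [0.1358 0.0655] 8.3
  s -96.9..38.9  tilt -7.56 deg, top h at s=0 92.6, at plain end 87.5
  t[-93] -34.4..25.2 mid -4.6  t[-73] -33.6..30.4 mid -1.6  t[-53] -34.2..30.6 mid -1.8  t[-33] -33.1..30.8 mid -1.2  t[-13] -33.4..30.2 mid -1.6  t[7] -34.6..30.9 mid -1.9
```

Emit:
apply_moves([
  [-8.2, -0.4, 11.4, 0, 0, 0, 0.3],
  [-8.2, -0.4, 11.4, 0, 0, 0, 0.3],
  [-8.2, -0.4, 11.4, 0, 0, 0, 0.3],
  [-8.2, -0.4, 11.4, 0, 0, 0, 0.3],
  [-8.2, -0.4, 11.4, 0, 0, 0, 0.3],
  [0, 0, 0, 0, 0, 0, 0.3],
])

```text
time_s: 22.42
position: [0.4979, -0.2743, 0.0605]
tool_rot: [[0.806, 0.143, 0.575], [0.116, -0.99, 0.084], [0.581, -0.001, -0.814]]
ft_force: [0.1, -0.1, -0.4]
grip_width: 0.0629
gripper_force: 55.2
```

```bash
python3 -c "
from h import *
go([.499,-.2742,.061],rotm(188.4,125.5))
inbox('10',(.056,.12))
a=cv2.imread('pics/scene10.png')[160:280,120:270];b=cv2.imread('pics/top10.png')[130:250,310:430]
cv2.imwrite('pics/c6.png',cv2.hconcat([cv2.resize(a,(440,352),interpolation=2),cv2.resize(b,(352,352),interpolation=2)]))"
```

```text
t 22.43 pos [ 0.4979 -0.2743  0.0605] q [-55.1  30.4 105.3  53.7  40.1 -14.5] z [ 0.575  0.084 -0.814] y [ 0.143 -0.99  -0.001] F [ 0.1 -0.1 -0.4] w 0.0629 55.2
 shift first (tool mm) [1.2 0.  0.2] shift after turn [1.2 0.  0.2] turn [ 0.05 -0.03 -0.18]
scene
691 c [ 0.5411 -0.2689  0.0762] n [0.131 0.019 0.991] rect [ 0.5352 -0.2702] [0.1425 0.0668] 8.3
  s -99.9..42.6  tilt -7.57 deg, top h at s=0 23.2, at plain end 17.5
  t[-96] -34.1..24.2 mid -5.0  t[-76] -32.2..32.1 mid -0.0  t[-56] -33.2..31.4 mid -0.9  t[-36] -33.3..31.5 mid -0.9  t[-16] -34.7..31.1 mid -1.8  t[4] -33.8..31.4 mid -1.2  t[24] -32.5..32.0 mid -0.3
top
894 c [ 0.5406 -0.2703  0.0758] n [0.13  0.02  0.991] rect [ 0.5353 -0.2692] [0.1358 0.0649] 9.1
  s -96.2..39.4  tilt -7.57 deg, top h at s=0 22.7, at plain end 17.4
  t[-93] -32.8..19.6 mid -6.6  t[-73] -33.3..26.2 mid -3.6  t[-53] -32.3..31.9 mid -0.2  t[-33] -32.0..31.6 mid -0.2  t[-13] -31.9..31.5 mid -0.2  t[7] -32.2..31.9 mid -0.1
```

View pics/c6.png

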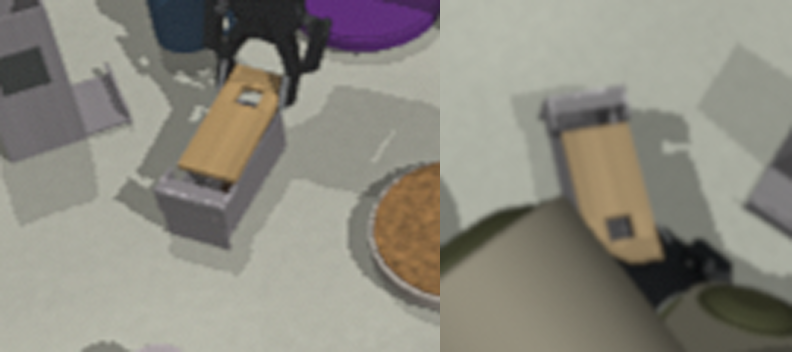

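Emit:
apply_moves([
  [0, 0, 0, 0, 2, -0.1, 0.3],
  [-3, -0.2, 4, 0, 0, 0, 0.3],
  [-2.8, 0, 3.5, 0, 0, 0, 0.3],
  [0, 0, 0, 0, 0, 0, 0.3],
  [0, 0, 0, 0, 0, 0, 0.3],
])

```text
time_s: 23.15
position: [0.4985, -0.2746, 0.052]
tool_rot: [[0.784, 0.144, 0.603], [0.116, -0.99, 0.086], [0.609, 0.002, -0.793]]
ft_force: [-0.0, 0.2, -0.3]
grip_width: 0.0628
gripper_force: 55.2
```

```bash
python3 -c "
from h import *
go([.499,-.2742,.051],rotm(188.4,127.5))
inbox('11',(.054,.12))"
```

```text
t 23.15 pos [ 0.4985 -0.2746  0.052 ] q [-55.9  31.7 106.7  59.2  39.6 -20.9] z [ 0.603  0.086 -0.793] y [ 0.144 -0.99   0.002] F [-0.   0.2 -0.3] w 0.0628 55.2
 shift first (tool mm) [-0.2 -0.4  1.1] shift after turn [-0.2 -0.4  1.1] turn [ 0.16 -0.05  0.01]
scene
684 c [ 0.5418 -0.2693  0.069 ] n [0.094 0.021 0.995] rect [ 0.5343 -0.2705] [0.1436 0.066 ] 8.7
  s -101.4..42.2  tilt -5.50 deg, top h at s=0 16.9, at plain end 12.8
  t[-98] -34.2..22.7 mid -5.7  t[-78] -34.7..30.3 mid -2.2  t[-58] -33.6..31.3 mid -1.1  t[-38] -34.4..30.8 mid -1.8  t[-18] -33.4..31.6 mid -0.9  t[2] -34.3..31.7 mid -1.3  t[22] -33.4..31.8 mid -0.8
top
681 c [ 0.5524 -0.2728  0.0673] n [0.096 0.023 0.995] rect [ 0.5334 -0.2693] [0.1393 0.0646] 8.6
  s -99.9..39.3  tilt -5.73 deg, top h at s=0 16.0, at plain end 12.1
  t[-96] -32.6..-13.4 mid -23.0  t[-76] -32.6..-12.3 mid -22.5  t[-56] -31.7..3.4 mid -14.2  t[-36] -32.1..29.7 mid -1.2  t[-16] -32.4..32.2 mid -0.1  t[4] -31.3..31.7 mid 0.2
```

Emit:
apply_moves([
  [-1.1, -0.3, 1.4, 0, 0, 0, 0.3],
  [2.6, 0, 2, 0, 0, 0, 0.3],
  [2.6, 0, 2, 0, 0, 0, 0.3],
  [2.6, 0, 2, 0, 0, 0, 0.3],
  [2.6, 0, 2, 0, 0, 0, 0.3],
  [2.6, 0, 2, 0, 0, 0, 0.3],
  [2.6, 0, 2, 0, 0, 0, 0.3],
  [2.6, 0, 2, 0, 0, 0, 0.3],
  [0, 0, 0, 0, 0, 0, 0.3],
])

```text
time_s: 24.38
position: [0.5213, -0.271, 0.0501]
tool_rot: [[0.784, 0.145, 0.603], [0.116, -0.989, 0.086], [0.61, 0.002, -0.793]]
ft_force: [-0.2, -0.5, -0.5]
grip_width: 0.0632
gripper_force: 55.2
```

```bash
python3 -c "
from h import *
go(np.array([.4985,-.2746,.0502])+.030*U,rotm(188.4,127.5))
inbox('12',(.054,.12))"
```

```text
t 24.38 pos [ 0.5213 -0.271   0.0501] q [-53.2  32.8 104.4  58.8  38.7 -17.8] z [ 0.603  0.086 -0.793] y [ 0.145 -0.989  0.002] F [-0.2 -0.5 -0.5] w 0.0632 55.2
 shift first (tool mm) [5.6 0.3 4.2] shift after turn [5.6 0.3 4.2] turn [ 0.16 -0.06  0.01]
scene
633 c [ 0.5581 -0.2667  0.0679] n [0.09  0.022 0.996] rect [ 0.552 -0.267] [0.1352 0.0657] 8.6
  s -79.1..56.1  tilt -5.32 deg, top h at s=0 17.4, at plain end 12.2
  t[-76] -33.7..23.3 mid -5.2  t[-56] -33.3..32.0 mid -0.7  t[-36] -32.6..32.2 mid -0.2  t[-16] -33.2..31.2 mid -1.0  t[4] -33.1..32.2 mid -0.4  t[24] -32.8..31.7 mid -0.5
top
760 c [ 0.5659 -0.2676  0.0661] n [0.101 0.015 0.995] rect [ 0.5555 -0.2659] [0.1323 0.0663] 7.9
  s -74.3..57.9  tilt -5.87 deg, top h at s=0 16.3, at plain end 10.4
  t[-71] -32.8..5.2 mid -13.8  t[-51] -32.6..18.8 mid -6.9  t[-31] -31.4..28.3 mid -1.5  t[-11] -32.3..33.0 mid 0.3  t[9] -31.9..32.2 mid 0.2  t[29] -32.0..32.6 mid 0.3
```

Emit:
apply_moves([
  [1.2, 0, 0.9, 0, 0, 0, 0.3],
  [1.2, 0, 0.9, 0, 0, 0, 0.3],
  [1.2, 0, 0.9, 0, 0, 0, 0.3],
  [1.2, 0, 0.9, 0, 0, 0, 0.3],
  [1.1, 0, 0.9, 0, 0, 0, 0.3],
  [0, 0, 0, 0, 0, 0, 0.3],
])

```text
time_s: 25.22
position: [0.5285, -0.2699, 0.0501]
tool_rot: [[0.784, 0.144, 0.603], [0.116, -0.99, 0.086], [0.61, 0.002, -0.793]]
ft_force: [0.3, -1.0, -0.7]
grip_width: 0.0631
gripper_force: 55.2
```

```bash
python3 -c "
from h import *
go([.4985,-.2746,.0502],rotm(188.4,132.7))
inbox('13',(.054,.12))"
```

```text
t 25.23 pos [ 0.5285 -0.2699  0.0501] q [-52.4  33.1 103.6  58.4  38.5 -16.6] z [ 0.603  0.086 -0.793] y [ 0.144 -0.99   0.002] F [ 0.3 -1.  -0.7] w 0.0631 55.2
 shift first (tool mm) [-24.    0.3 -18.6] shift after turn [-22.3   0.2 -20.7] turn [0.16 5.14 0.01]
scene
601 c [ 0.561  -0.2666  0.0684] n [0.092 0.017 0.996] rect [ 0.5578 -0.2672] [0.1266 0.0659] 8.4
  s -69.2..57.4  tilt -5.37 deg, top h at s=0 18.1, at plain end 12.7
  t[-66] -33.6..25.4 mid -4.1  t[-46] -33.8..31.3 mid -1.2  t[-26] -33.3..31.0 mid -1.1  t[-6] -34.5..31.2 mid -1.6  t[14] -34.6..31.3 mid -1.7  t[34] -32.6..31.3 mid -0.6
top
744 c [ 0.5674 -0.2662  0.0667] n [0.105 0.01  0.994] rect [ 0.5596 -0.2653] [0.1253 0.0664] 7.6
  s -66.5..58.5  tilt -6.02 deg, top h at s=0 17.0, at plain end 10.9
  t[-63] -32.1..14.1 mid -9.0  t[-43] -32.7..28.8 mid -1.9  t[-23] -32.3..32.8 mid 0.3  t[-3] -32.2..32.5 mid 0.1  t[17] -32.7..32.7 mid -0.0  t[37] -34.1..31.9 mid -1.1
```

Emit:
apply_moves([
  [-1.25, 0, 1.55, 0, 1.1, 0, 0.3],
  [-1.25, 0, 1.55, 0, 1.1, 0, 0.3],
  [-1.3, 0, 1.5, 0, 1.1, 0, 0.3],
  [-1.3, 0, 1.5, 0, 1.1, 0, 0.3],
  [-1.3, 0, 1.5, 0, 0.9, 0, 0.3],
  [0, 0, 0, 0, 0, 0, 0.3],
  [0, 0, 0, 0, 0, 0, 0.3],
])

```text
time_s: 26.2
position: [0.5285, -0.27, 0.0402]
tool_rot: [[0.725, 0.144, 0.673], [0.108, -0.99, 0.096], [0.68, 0.002, -0.733]]
ft_force: [2.4, -0.4, -2.2]
grip_width: 0.063
gripper_force: 55.4
```

```bash
python3 -c "
from h import *
go([.5285,-.2699,.040],rotm(188.4,132.7))
inbox('14',(.054,.12))"
```

```text
t 26.2 pos [ 0.5285 -0.27    0.0402] q [-54.4  35.3 106.5  71.   39.7 -30.9] z [ 0.673  0.096 -0.733] y [ 0.144 -0.99   0.002] F [ 2.4 -0.4 -2.2] w 0.063 55.4
 shift first (tool mm) [-0.1 -0.1  0.2] shift after turn [-0.1 -0.1  0.2] turn [ 0.17 -0.14  0.02]
scene
559 c [ 0.5603 -0.2669  0.0614] n [ 0.005 -0.004  1.   ] rect [ 0.5544 -0.2671] [0.1251 0.0661] 9.0
  s -71.7..53.3  tilt -0.26 deg, top h at s=0 11.4, at plain end 11.1
  t[-68] -34.6..26.0 mid -4.3  t[-48] -32.1..31.8 mid -0.2  t[-28] -32.7..31.0 mid -0.8  t[-8] -33.2..29.9 mid -1.7  t[12] -33.7..31.3 mid -1.2  t[32] -31.6..30.6 mid -0.5
top
434 c [ 0.5906 -0.2636  0.0602] n [0.004 0.008 1.   ] rect [ 0.5794 -0.2627] [0.0837 0.0654] 8.7
  s -25.6..58.1  tilt -0.44 deg, top h at s=0 10.4, at plain end 9.9
  t[-22] -33.2..-15.1 mid -24.1  t[-2] -31.9..32.0 mid 0.0  t[18] -33.0..32.4 mid -0.3  t[38] -32.8..31.9 mid -0.5
```

Emit:
apply_moves([
  [0.4, 0, 0.3, 0, 0, 0, 0.3],
  [-0.4, 0, 0.9, 0, 0.2, 0, 0.3],
  [-0.4, 0, 0.4, 0, 0, 0, 0.3],
  [0, 0, 0, 0, 0, 0, 0.3],
  [0, 0, 0, 0, 0, 0, 0.3],
])

```text
time_s: 26.92
position: [0.5292, -0.2699, 0.0388]
tool_rot: [[0.723, 0.144, 0.676], [0.107, -0.99, 0.097], [0.683, 0.002, -0.731]]
ft_force: [-0.4, -0.7, -1.7]
grip_width: 0.063
gripper_force: 55.8
```

```bash
python3 -c "
from h import *
go([.5285,-.2699,.040],rotm(188.4,132.7))
inbox('15',(.054,.12))"
```

```text
t 26.93 pos [ 0.5292 -0.2699  0.0388] q [-54.4  35.6 106.6  71.7  39.7 -31.6] z [ 0.676  0.097 -0.731] y [ 0.144 -0.99   0.002] F [-0.4 -0.7 -1.7] w 0.063 55.8
 shift first (tool mm) [ 0.4 -0.1 -1.3] shift after turn [ 0.4 -0.1 -1.3] turn [ 0.17 -0.36  0.01]
scene
566 c [ 0.5591 -0.2665  0.0601] n [-0.004  0.012  1.   ] rect [ 0.5529 -0.2675] [0.1277 0.067 ] 7.1
  s -74.8..53.1  tilt 0.09 deg, top h at s=0 10.1, at plain end 10.1
  t[-71] -33.5..24.4 mid -4.5  t[-51] -33.9..32.8 mid -0.6  t[-31] -34.5..30.8 mid -1.9  t[-11] -33.2..30.9 mid -1.1  t[9] -33.6..31.4 mid -1.1  t[29] -34.8..30.9 mid -2.0
top
401 c [ 0.5926 -0.2632  0.0589] n [-0.001  0.003  1.   ] rect [ 0.5843 -0.2619] [0.0748 0.0654] 8.5
  s -16.3..58.4  tilt -0.03 deg, top h at s=0 8.9, at plain end 8.9
  t[-13] -33.0..-14.2 mid -23.6  t[7] -32.8..31.8 mid -0.5  t[27] -33.0..32.5 mid -0.2
```

Emit:
apply_moves([
  [-0.4, 0, 0.4, 0, 0, 0, 0.3],
  [0, 0, 0, 0, 0, 0, 0.3],
  [0, 0, 0, 0, 0, 0, 0.8],
  [0, 0, 0, 0, 0, 0, 0.95],
  [0, 0, 0, 0, 0, 0, 0.95],
  [0, 0, 0, 0, 0, 0, 0.95],
  [0, 0, 0, 0, 0, 0, 0.95],
])

```text
time_s: 27.9
position: [0.5291, -0.2699, 0.0382]
tool_rot: [[0.723, 0.144, 0.676], [0.107, -0.99, 0.097], [0.683, 0.002, -0.731]]
ft_force: [0.4, -0.1, 0.6]
grip_width: 0.0811
gripper_force: 0.0
```

Emit:
apply_moves([
  [0, 0, -5, 0, 0, 0, 0.95],
  [0, 0, -10, 0, 0, 0, 0.95],
  [0, 0, -15, 0, 0, 0, 0.95],
  [0, 0, -20, 0, 0, 0, 0.95],
  [17, 0, -18, 0, 0, 0, 0.95],
  [17, 0, -18, 0, 0, 0, 0.95],
  [17, 0, -18, 0, 0, 0, 0.95],
  [17, 0, -18, 0, 0, 0, 0.95],
  [0, 0, 0, 0, 0, 0, 0.95],
  [0, 0, 0, 0, 0, 0, 0.95],
])

```text
time_s: 29.15
position: [0.4953, -0.2742, 0.1733]
tool_rot: [[0.723, 0.144, 0.675], [0.106, -0.99, 0.097], [0.682, 0.002, -0.731]]
ft_force: [0.1, -0.9, -0.7]
grip_width: 0.0812
gripper_force: 0.0
```

```bash
python3 -c "
from h import *
go([.5285,-.2699,.040])
inbox('16',(.054,.07))
a=cv2.imread('pics/scene16.png')[160:330,110:280];b=cv2.imread('pics/top16.png')[90:250,240:400]
cv2.imwrite('pics/c7.png',cv2.hconcat([cv2.resize(a,(400,400),interpolation=2),cv2.resize(b,(400,400),interpolation=2)]))"
```

```text
t 29.15 pos [ 0.4953 -0.2742  0.1733] q [-58.5  19.7 102.5  52.9  51.8  -8.8] z [ 0.675  0.097 -0.731] y [ 0.144 -0.99   0.002] F [ 0.1 -0.9 -0.7] w 0.0812 0.0
 shift first (tool mm) [-66.5   0.3 120.3] shift after turn [-66.5   0.3 120.3] turn [0. 0. 0.]
scene
567 c [ 0.5567 -0.2656  0.0593] n [-0.004 -0.001  1.   ] rect [ 0.5538 -0.2672] [0.1258 0.0668] 6.5
  s -72.9..53.6  tilt 0.24 deg, top h at s=0 9.3, at plain end 9.6
  t[-69] -31.7..29.8 mid -1.0  t[-49] -33.7..31.1 mid -1.3  t[-29] -31.8..32.4 mid 0.3  t[-9] -34.9..31.8 mid -1.5  t[11] -33.7..31.5 mid -1.1  t[31] -30.9..30.5 mid -0.2
top
843 c [ 0.5611 -0.2656  0.0581] n [ 0.001 -0.004  1.   ] rect [ 0.5567 -0.2661] [0.131  0.0657] 8.7
  s -72.2..58.7  tilt -0.01 deg, top h at s=0 8.1, at plain end 8.1
  t[-69] -33.6..31.8 mid -0.9  t[-49] -32.7..30.9 mid -0.9  t[-29] -31.9..31.9 mid -0.0  t[-9] -32.7..32.5 mid -0.1  t[11] -32.9..31.6 mid -0.6  t[31] -32.9..32.4 mid -0.3
```

View pics/c7.png

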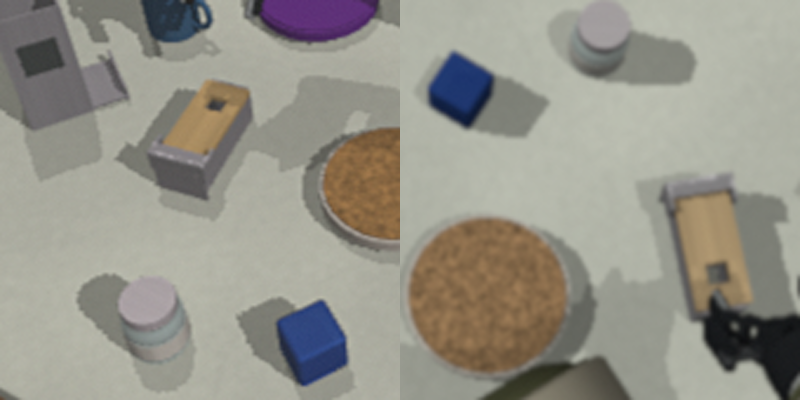

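The final view shows the lid flat on the box, straight, with its plain end under the lip and its slotted end inside the stop. The die has not moved and the gripper is clear, so I hand in.

```bash
python3 -c "
from rig import env
print(env.close_job())"
```

```text
the job is handed in; nothing more can be done
None
```

The lid was lifted off the hook, laid flat and released on the cork susan, then seated level and straight on the dice box with its plain end under the lip; the die was left untouched and the job is handed in at about 29 s, though no verdict came back.

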